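Cock the casting centrifuge

ROBOT

A 6-joint arm with a two-finger parallel gripper is mounted at the origin on the work surface. World frame = base frame: x ahead of the robot, y to its left, z up, the work surface at z = 0. Lengths are in m, angles in rad, forces in N, time in s.
With the tool pointing down it reaches from about 0.3 to 0.85 m from the base axis. Payload 4.2 kg.
Tool frame: the origin (TCP) lies on the centre line of the jaws, within the pads' length; the fingertips stand 11 mm ahead of it and the grasp point (between the pads) lies 8 mm behind it; z points along the fingers, y is the direction in which the jaws open and shut (so a half turn about z gives the same grasp; the last joint's range is limited). The gripper opens to 91 mm and grips with 3 to 60 N. Pads are 32 mm wide; open, the fingers measure 118 mm over their backs; the gripper's body (76 mm by 178 mm) begins 60 mm behind the grasp point.
Start: joints at [1.107, 0.32, 1.565, -0, 1.257, -0.02], TCP at [0.247, 0.519, 0.225] pointing down, gripper open.
Joint ranges: [-3.11, 3.11], [-0.84, 2.01], [0.21, 2.61], [-1.34, 4.49], [0.05, 2.63], [-2.56, 2.56]. Speed limits (rad/s): [2.57, 2.57, 3.14, 3.14, 3.14, 3.14].

INTERFACE

Orientations are given as [roll, pitch, yaw] about the fixed x, y, z axes, in that order (R = Rz(yaw) Ry(pitch) Rx(roll)).
In Python, from rig import robot, viewer, ticket gives the robot as it stands. The module is installed in compiled form; this text tells all that it offers.
- The arm moves only by the tool servo_tool, never from a script. Its argument "motion" is a list of rows, each a list of 3 entries, a list of its own where there are three numbers: the opening, from -1 (shut) to 1 (fully open), then the shift along the tool's x, y, z in m, then the turn, a rotation vector about the tool's x, y, z in units of 8 degrees (1.0 is 8 degrees). In form: [[fingers, [dx, dy, dz], [rx, ry, rz]], ...]. A call has exactly 5 rows; each row is the pose to reach, as a shift and turn from the pose commanded when the call began, along the tool's axes at that moment; what a row does not reach only later rows make up. A row lasts 1/10 s, in which the tool goes at most 50 mm and 8.59 degrees, less where a joint would pass 70% of its speed; a pose out of reach is approached as far as the arm can. A call with a gripper value outside its range is refused whole. The fingers move at their own pace and stop on an object; "grip_force" is the grip in N (left out, the last holds). Time passes only in rows, so rows that repeat a pose let the fingers close, or fill a call up. It gives the time, the measured TCP pose, the force and the opening at its end, in the units of the state.
- robot.read_state(): the state, without advancing time (a new reading comes with each control period).
- viewer.grab_frame(name): name is "scene" or "top" or "wrist"; returns the picture (480x640x3 uint8, blue, green, red); there is no depth.
- viewer.camera_info(name): a dict with "fov_y" (degrees; the focal length in pixels is half the picture's height over the tangent of half this angle, whatever the lens; pixels are square), "cx", "cy" (the principal point, pixels), "k1" (the pictures are not rectified: a ray, as slopes to the right and down, at radius r is drawn at 1 + k1 r^2 times it, then the intrinsics apply), "origin" and "rotation" of the camera in the world; the wrist camera has in their place "T_tool_cam" (4x4, takes a point from camera to tool coordinates, whose origin is the TCP and whose axes are the flange's). Camera axes: x right, y down, z forward; pixel columns grow to the right and rows downward; lengths in m; the calibration is good to about 2 mm. A picture is of the moment at which its call begins: read the wrist's pose just before it. camera_info takes no time and is no camera call.
- ticket.job_done(): hands the job in, once; it reports no verdict.
The state is a dict: "clock": time; "joint_pos": joint angles; "qvel": joint speeds; "tau": joint torques, N m; "tcp_pos": TCP position; "tool_rot": TCP orientation; "force": force on the tool from outside, world axes, zero at the start; "ft_torque": the same for the moment, N m; "finger_gap": opening from 0.0 (shut) to 1.0 (fully open).
Only numpy, scipy, OpenCV 4.12 (cv2) and the standard library are available. Lean on these libraries where they do the work, as an engineer would, in place of code of your own. Each camera call takes 0.05 s, during which the arm holds its last target. There are 200 camera calls.

TASK

Wind the spring-driven arm of the casting centrifuge back (anticlockwise seen from above) by its bare bar until it has snapped past the sprung trip pin, without straining it against the rubber buffer just beyond, then ease it back until it rests hooked on the pin, and let go. The pin has a hair trigger: the arm must stay cocked and must at no time fly round. Leave the casting flask, the melting dish and the flux jar standing where they are.

Things in the scene. Friction and masses are not known exactly. Their poses are not given: they have to be found in the camera images.
- swing_arm (a joint): Turn of the casting centrifuge's 430 mm long horizontal arm about its upright shaft, rad: 0 unwound (start), growing when drawn anticlockwise seen from above. The mainspring always pulls it to 0: 5.6 N at bar_hold at 0 rad, 6.9 N at 0.7, 7.9 N at 1.25 (times 135 mm = moment about the shaft). Hooked, it stands anywhere from 0.70 to 1.25, as the catch bracket happens to be set (not measured).
- bar_hold (a point): Point on the centre line of the arm's bare bar, 135 mm from the shaft, where it is held. Bar 14 mm wide, 22 mm high, bare from 30 to 172 mm from the shaft; then a balance weight of 64 mm diameter. x points outwards along the bar, y the way the arm is drawn, z up. Height 150 mm; below the bar here all is free down to the board.
- hub (a point): Point on the axis of the upright shaft, at the height of the bar's centre (150 mm). The other half of the arm carries a white crucible and a flask cradle, up to 70 mm above the bar's centre. Under the bar, 72 mm from the shaft, hangs a fork with an 8 mm cam roller, its lowest point 26 mm below the bar's centre line.
- housing_top (a point): On the shaft axis, on top of the grey spring housing (180 mm across). Trip pin: a sprung steel nose in a dark bracket on the housing, in the roller's path. As the arm is drawn, the roller rides up its bevel for 0.3 rad (1 N more at bar_hold), slips over its edge (the pull fades away for 0.05 rad) and the pin snaps up behind it. A ball-ended trip lever sticks out to 105 mm; pressing it fires.
- caster: The machine; origin under its 300 mm square board, 18 mm thick. A rubber buffer on the catch bracket stops the roller 3 mm past the hooked place (6 mm at bar_hold); then the load climbs 3 N per mm or more there, and over 15 N more strains it. Eased back, the pin takes the load within 1 to 3 mm. Its face is sloped, its spring light: letting the arm snap onto it, or pushing it back over 3 N, may fire it.
- flask_mid (a point): Bystander: upright steel casting flask, 64 mm diameter, 64 mm high; the point is its centre. Leave alone.
- melt_dish_mid (a point): Bystander: white ceramic melting dish, 68 mm across, 28 mm high; the point is its centre. Leave alone.
- flux_jar_mid (a point): Bystander: amber glass flux jar, 54 mm diameter, 62 mm high; the point is its centre. Leave alone.

How it is judged:
By the outcome, as a careful person would: the job done as asked, in the order asked, and still so for the second after the job is handed in, with the robot touching nothing.
It also fails if it takes over 67 s, if anything falls off the work surface, if the arm or the gripper's body presses on something with over 40 N, if the wrist force passes 120 N, or if a joint passes its speed limit or range.

## Working session

There is one attempt and no reset: what is moved stays moved. The work goes in short steps, Python scripts to look and compute and a tool call to move; the robot and the scene stay as the last step left them, time stands still between calls to the robot, and variables do not carry over. Pictures are saved under pics/ and viewed, about 8 in all and at most 12, crops included, and the job is handed in when it is done.

Besides the shell and the picture viewer there is one more tool, called after "Request:" as name(argument=value, ...), one argument or row to a line, values as JSON. servo_tool: Moves the arm, as the interface text tells. Its arguments: {"type":"object","properties":{"motion":{"type":"array","items":{"type":"array"}},"grip_force":{"type":"number"}},"required":["motion"]}

```bash
mkdir -p pics
python3 - <<'E'
from rig import robot, viewer
import cv2
print(robot.read_state())
for n in ("scene","top"):
    cv2.imwrite(f"pics/{n}0.png",viewer.grab_frame(n)); print(n,viewer.camera_info(n))
print(viewer.camera_info("wrist"))
E
```

```text
{'clock': 0.0, 'joint_pos': array([ 1.10702345e+00,  3.20305173e-01,  1.56566803e+00, -9.64488376e-06,
        1.25740546e+00, -1.99956385e-02]), 'qvel': array([ 1.17487115e-03,  1.06783257e-03, -9.65575777e-05, -8.37656168e-04,
       -9.20657488e-04,  1.12793706e-03]), 'tau': array([-1.49575466e-03, -4.12470174e+01, -2.31973028e+01,  7.26571237e-02,
        4.58017015e-02, -1.49654884e-04]), 'tcp_pos': array([0.2466611 , 0.51886943, 0.22411692]), 'tool_rot': array([-3.13980682e+00, -2.65420520e-05,  2.69781837e+00]), 'force': array([ 0.18501413, -0.03766582,  0.00252408]), 'ft_torque': array([ 0.04112932,  0.02380358, -0.00089253]), 'finger_gap': 1.0011698254828476}
scene {'fov_y': 45.26117634450656, 'cx': 325.8205411287635, 'cy': 229.91343646175596, 'k1': -0.033556154909028475, 'origin': array([1.10052249, 0.55700156, 0.83743924]), 'rotation': array([-2.38678889, -0.01604062,  2.37206181])}
top {'fov_y': 45.6464488795855, 'cx': 315.32170915969147, 'cy': 244.22141552285314, 'k1': -0.06899013839004997, 'origin': array([0.54913378, 0.09839795, 1.01127961]), 'rotation': array([-3.05305824,  0.01949484, -1.56773372])}
{'fov_y': 69.25583236471414, 'cx': 316.5107750726162, 'cy': 243.49542899864133, 'k1': -0.01126174151362571, 'T_tool_cam': array([[-3.28433852e-05, -9.65466544e-01, -2.60527064e-01,
         7.42443984e-02],
       [ 9.99999843e-01,  1.14097167e-04, -5.48888762e-04,
         7.87907526e-04],
       [ 5.59659136e-04, -2.60527041e-01,  9.65466389e-01,
        -1.57813414e-01],
       [ 0.00000000e+00,  0.00000000e+00,  0.00000000e+00,
         1.00000000e+00]])}
```

View pics/top0.png

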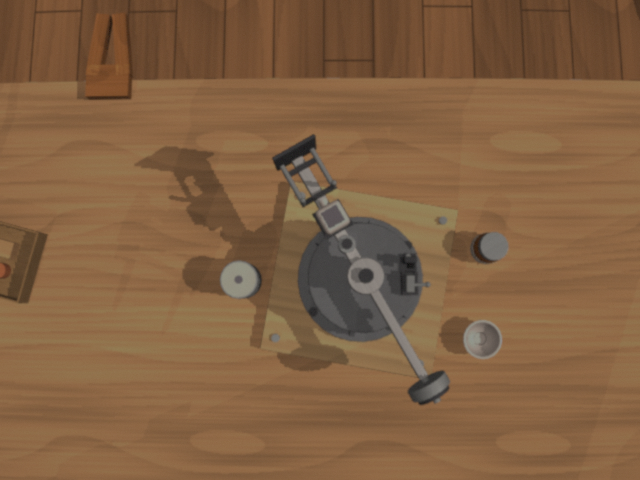

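View pics/scene0.png

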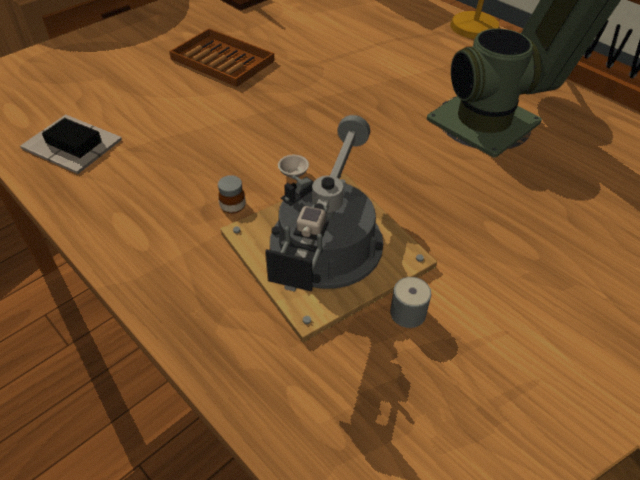

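Top view: hub ≈(366,275), bar runs to the weight at ≈(428,387), and the catch bracket with its trip lever is at ≈(410,272). The flask is at (240,279), the jar at (490,247) and the dish at (482,340).

```bash
cat > h.py <<'E'
import numpy as np, cv2
from scipy.spatial.transform import Rotation as R
from rig import robot, viewer
def cam(n, st=None):
    c=viewer.camera_info(n); f=240/np.tan(np.radians(c['fov_y'])/2)
    K=np.array([[f,0,c['cx']],[0,f,c['cy']],[0,0,1]]); D=np.array([c['k1'],0,0,0,0.])
    if n=='wrist':
        T=np.eye(4); T[:3,:3]=R.from_euler('xyz',st['tool_rot']).as_matrix(); T[:3,3]=st['tcp_pos']
        T=T@c['T_tool_cam']; return K,D,T[:3,:3],T[:3,3]
    return K,D,R.from_euler('xyz',c['rotation']).as_matrix(),np.array(c['origin'])
def onz(C,px,z):
    K,D,Rm,o=C
    u=cv2.undistortPoints(np.array(px,float).reshape(-1,1,2),K,D).reshape(-1,2)
    d=np.c_[u,np.ones(len(u))]@Rm.T
    return o+d*((z-o[2])/d[:,2])[:,None]
E
python3 - <<'E'
from h import *
C=cam('top')
P=onz(C,[(366,275),(379,297),(421,373),(410,262),(409,284)],.161); print(P.round(3))
d=P[2]-P[1]; print('bar ang',np.arctan2(d[1],d[0]))
print('housing',onz(C,[(361,278)],.1).round(3))
for n,p,z in(('dish',(482,340),.028),('jar',(490,247),.062),('flask',(240,279),.064)): print(n,onz(C,[p],z).round(3))
S=cam('scene'); print('scene hub',onz(S,[(328,184)],.18), 'top hub .18',onz(C,[(366,275)],.18))
E
```

```text
[[ 0.579  0.04   0.161]
 [ 0.546  0.02   0.161]
 [ 0.435 -0.041  0.161]
 [ 0.598 -0.026  0.161]
 [ 0.565 -0.024  0.161]]
bar ang -2.6386863444369806
housing [[0.576 0.043 0.1  ]]
dish [[ 0.472 -0.168  0.028]]
jar [[ 0.629 -0.175  0.062]]
flask [[0.575 0.242 0.064]]
scene hub [[0.58555096 0.04589245 0.18      ]] top hub .18 [[0.57801981 0.04093094 0.18      ]]
```

Request:
servo_tool(
  motion=[
    [1, [-0.03, -0.03, -0.03], [0, 0, 1.05]],
    [1, [-0.06, -0.06, -0.06], [0, 0, 2.1]],
    [1, [-0.09, -0.09, -0.08], [0, 0, 3.1]],
    [1, [-0.12, -0.12, -0.08], [0, 0, 4.2]],
    [1, [-0.15, -0.15, -0.08], [0, 0, 5.2]],
  ],
)

```text
clock: 0.6
tcp_pos: [0.3183, 0.3179, 0.3055]
tool_rot: [3.14, -0.0, 1.966]
force: [0.7, -0.0, -0.0]
finger_gap: 1.001
```

```bash
cat >> h.py <<'E'
def to(x,y,z,yaw):
    s=robot.read_state(); M=R.from_euler('xyz',s['tool_rot'])
    T=R.from_euler('xyz',[np.pi,0,yaw])
    print('t %.2f'%s['clock'],'tcp',s['tcp_pos'].round(4),'rot',s['tool_rot'].round(4))
    print('shift',M.inv().apply(np.array([x,y,z])-s['tcp_pos']).round(4),'turn',(np.degrees((M.inv()*T).as_rotvec())/8).round(3))
E
python3 -c "
from h import *
to(.46,-.024,.30,.5)"
```

```text
t 0.60 tcp [0.3183 0.3179 0.3055] rot [ 3.1400e+00 -3.0000e-04  1.9663e+00]
shift [-0.3701 -0.0009  0.0054] turn [ 7.0000e-03 -1.0000e-02  1.0501e+01]
```

Request:
servo_tool(
  motion=[
    [1, [-0.04, 0, 0], [0, 0, 1.05]],
    [1, [-0.08, 0, 0], [0, 0, 2.1]],
    [1, [-0.12, 0, 0], [0, 0, 3.15]],
    [1, [-0.16, 0, 0], [0, 0, 4.2]],
    [1, [-0.2, 0, 0], [0, 0, 5.25]],
  ],
)

```text
clock: 1.1
tcp_pos: [0.3961, 0.1337, 0.3047]
tool_rot: [-3.141, 0.0, 1.233]
force: [1.0, -0.6, -0.7]
finger_gap: 1.002
```

```bash
python3 -c "
from h import *
to(.46,-.024,.30,.5)"
```

```text
t 1.10 tcp [0.3961 0.1337 0.3047] rot [-3.1413e+00  1.0000e-04  1.2328e+00]
shift [-0.1276  0.1126  0.0047] turn [-2.000e-03  1.000e-03  5.248e+00]
```

Request:
servo_tool(
  motion=[
    [1, [-0.03, 0.026, 0], [0, 0, 1.05]],
    [1, [-0.06, 0.052, 0], [0, 0, 2.1]],
    [1, [-0.09, 0.078, 0], [0, 0, 3.15]],
    [1, [-0.128, 0.113, 0.005], [0, 0, 4.2]],
    [1, [-0.128, 0.113, 0.005], [0, 0, 5.25]],
  ],
)

```text
clock: 1.6
tcp_pos: [0.4623, -0.0271, 0.2988]
tool_rot: [3.14, 0.002, 0.494]
force: [-0.4, 1.2, 0.5]
finger_gap: 1.0
```

Request:
servo_tool(
  motion=[
    [1, [0, 0, 0], [0, 0, 0]],
    [1, [0, 0, 0], [0, 0, 0]],
    [1, [0, 0, 0], [0, 0, 0]],
    [1, [0, 0, 0], [0, 0, 0]],
    [1, [0, 0, 0], [0, 0, 0]],
  ],
)

```text
clock: 2.1
tcp_pos: [0.4609, -0.0218, 0.3001]
tool_rot: [3.141, -0.0, 0.508]
force: [0.2, 0.4, 0.8]
finger_gap: 0.998
```

```bash
python3 -c "
from h import *
to(.46,-.024,.30,.5)
s=robot.read_state(); print(s['force'],s['ft_torque'])
im=viewer.grab_frame('wrist'); cv2.imwrite('pics/w1.png',im); np.save('w1.npy',np.r_[s['tcp_pos'],s['tool_rot']])"
```

```text
t 2.10 tcp [ 0.4609 -0.0218  0.3001] rot [ 3.1415e+00 -4.0000e-04  5.0790e-01]
shift [-0.0019  0.0014  0.0001] turn [ 0.001 -0.003  0.056]
[0.17751307 0.42185626 0.75746449] [-0.05255758  0.12729734  0.03249995]
```

View pics/w1.png

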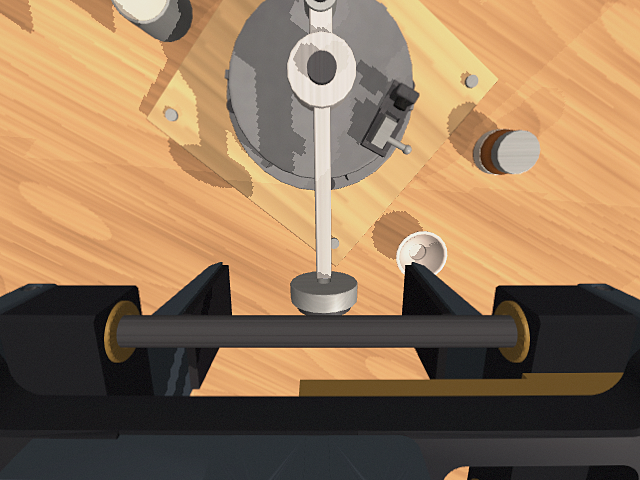

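The wrist view shows the bar running from the hub collar (321,67) to the weight (323,290). The catch bracket sits at ≈(388,122), with its ball lever at (405,150).

Run:
```python
from h import *
v=np.load('w1.npy'); C=cam('wrist',dict(tcp_pos=v[:3],tool_rot=v[3:]))
im=cv2.imread('pics/w1.png'); g=im.min(2).astype(float)
mid=[]
for y in range(125,180,5):
    r=g[y,295:350]; e=np.diff(cv2.GaussianBlur(r[None],(5,1),0)[0]); a,b=e.argmax(),e.argmin(); mid.append((295+(a+b)/2+.5,y,b-a))
print(np.array(mid)[[0,3,6,10]])
m=np.array(mid); ok=abs(m[:,2]-np.median(m[:,2]))<3
P=onz(C,m[ok,:2],.161); vx,vy,x0,y0=cv2.fitLine(P[:,:2].astype(np.float32),cv2.DIST_HUBER,0,.01,.01).ravel()
a=np.arctan2(vy,vx); print('bar yaw',a,a-np.pi,'pt',x0,y0)
w=onz(C,[(309.,180),(333,180)],.161)
def dist(p): return float(-(p[0]-x0)*vy+(p[1]-y0)*vx)
for n,p,z in(('collar',(321,70),.165),('collar',(321,70),.18),('bore',(321,67),.185),('weight inner',(323,277),.15),('weightface',(323,292),.15),('hous',(321,95),.12)):
    q=onz(C,[p],z)[0]; print(n,z,q.round(4),'off line',round(dist(q),4))
H=onz(C,[(321,70)],.172)[0]
for n,p,z in (('knob',(403,95),.13),('nose',(383,130),.13),('brk low',(370,148),.13),('brk',(390,118),.13),('ball',(407,150),.125)):
    q=onz(C,[p],z)[0]-H; an=np.arctan2(q[1],q[0]); print(n,'r',np.hypot(*q[:2]).round(3),'swing',((an-(a-np.pi)+np.pi)%(2*np.pi)-np.pi).round(3))
hc=onz(C,[(229,95),(413,95)],.115); print('hous width',np.linalg.norm(hc[0]-hc[1]))
cv2.imwrite('pics/w1c.png',cv2.resize(im[0:200,220:460],None,fx=3,fy=3,interpolation=cv2.INTER_CUBIC))
```

```text
[[322.  125.   15. ]
 [322.  140.   15. ]
 [322.5 155.   14. ]
 [338.5 175.  -16. ]]
bar yaw 0.5334931 -2.6080997 pt 0.52842695 0.011464131
collar 0.165 [0.5783 0.0407 0.165 ] off line -0.0002
collar 0.18 [0.5756 0.0394 0.18  ] off line 0.0001
bore 0.185 [0.5764 0.0399 0.185 ] off line 0.0001
weight inner 0.15 [ 0.4264 -0.0469  0.15  ] off line 0.0017
weightface 0.15 [ 0.4131 -0.0543  0.15  ] off line 0.002
hous 0.12 [0.5685 0.0346 0.12  ] off line -0.0005
knob r 0.074 swing 1.388
nose r 0.07 swing 0.918
brk low r 0.072 swing 0.65
brk r 0.069 swing 1.087
ball r 0.099 swing 0.919
hous width 0.1690731237555975
```

View pics/w1c.png

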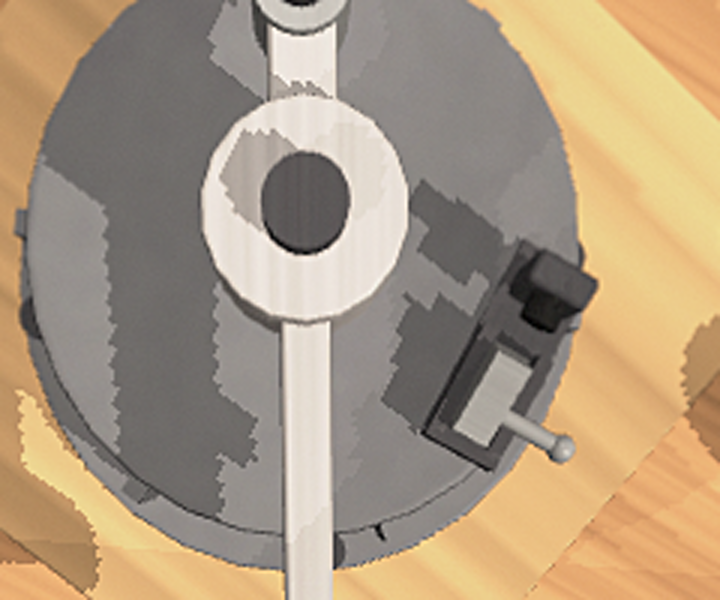

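```bash
python3 -c "
from h import *
to(.460,-.0273,.142,.522)"
```

```text
t 2.15 tcp [ 0.461  -0.022   0.3001] rot [ 3.1415e+00 -3.0000e-04  5.0750e-01]
shift [-0.0035  0.0042  0.1581] turn [ 0.001 -0.002 -0.104]
```

Request:
servo_tool(
  motion=[
    [0.3, [-0.0035, 0.004, 0.03], [0, 0, -0.1]],
    [0.3, [-0.0035, 0.004, 0.06], [0, 0, -0.1]],
    [0.3, [-0.0035, 0.004, 0.09], [0, 0, -0.1]],
    [0.3, [-0.0035, 0.004, 0.12], [0, 0, -0.1]],
    [0.3, [-0.0035, 0.004, 0.13], [0, 0, -0.1]],
  ],
  grip_force=10,
)

```text
clock: 2.65
tcp_pos: [0.4581, -0.0273, 0.1675]
tool_rot: [-3.139, 0.004, 0.521]
force: [0.9, 0.5, -1.1]
finger_gap: 0.656
```

Request:
servo_tool(
  motion=[
    [0.3, [0, 0, 0.015], [0, 0, 0]],
    [0.3, [0, 0, 0.028], [0, 0, 0]],
    [0.3, [0, 0, 0.028], [0, 0, 0]],
    [0.3, [0, 0, 0.028], [0, 0, 0]],
    [0.3, [0, 0, 0.028], [0, 0, 0]],
  ],
)

```text
clock: 3.15
tcp_pos: [0.4609, -0.0277, 0.1431]
tool_rot: [3.14, -0.002, 0.52]
force: [1.2, 0.4, 0.6]
finger_gap: 0.65
```

```bash
python3 -c "
from h import *
to(.460,-.0273,.142,.522)
s=robot.read_state(); print(s['force'],s['ft_torque'])
im=viewer.grab_frame('wrist'); cv2.imwrite('pics/w2.png',im)"
```

```text
t 3.15 tcp [ 0.4609 -0.0277  0.1431] rot [ 3.1403e+00 -2.0000e-03  5.1990e-01]
shift [-0.0005 -0.0008  0.0011] turn [ 0.009 -0.014 -0.015]
[1.17435063 0.41826668 0.59509717] [-0.021394    0.14539603  0.00955201]
```

View pics/w2.png

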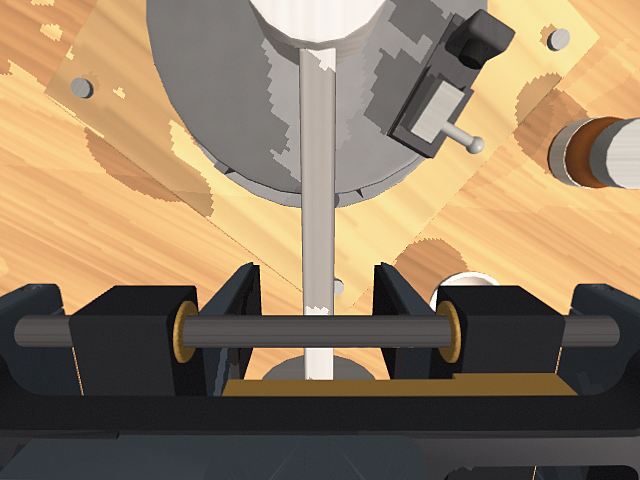

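The bar is centred between the fingers (fingers at x≈255 and 380, bar at 318), so I'll close.

Request:
servo_tool(
  motion=[
    [-1, [0, 0.0005, 0.001], [0, 0, 0]],
    [-1, [0, 0.0005, 0.001], [0, 0, 0]],
    [-1, [0, 0.0005, 0.001], [0, 0, 0]],
    [-1, [0, 0.0005, 0.001], [0, 0, 0]],
    [-1, [0, 0.0005, 0.001], [0, 0, 0]],
  ],
  grip_force=25,
)

```text
clock: 3.7
tcp_pos: [0.4602, -0.0282, 0.141]
tool_rot: [-3.141, -0.0, 0.52]
force: [0.4, -0.5, -1.1]
finger_gap: 0.243
```

Request:
servo_tool(
  motion=[
    [-1, [0, 0, 0], [0, 0, 0]],
    [-1, [0, 0, 0], [0, 0, 0]],
    [-1, [0, 0, 0], [0, 0, 0]],
    [-1, [0, 0, 0], [0, 0, 0]],
    [-1, [0, 0, 0], [0, 0, 0]],
  ],
)

```text
clock: 4.2
tcp_pos: [0.4605, -0.0286, 0.1409]
tool_rot: [3.141, -0.0, 0.52]
force: [1.5, -4.3, -0.9]
finger_gap: 0.154
```

```bash
cat >> h.py <<'E'
HUB=np.array([.577,.040]); Y0=.522
def chk(n=1):
    F=[];
    for i in range(n):
        s=robot.read_state(); M=R.from_euler('xyz',s['tool_rot']); F.append(np.r_[M.inv().apply(s['force']),M.inv().apply(s['ft_torque'])])
        if n>1: viewer.grab_frame('top')
    F=np.array(F); d=HUB-s['tcp_pos'][:2]; 
    print('t %.2f'%s['clock'],'tcp',s['tcp_pos'].round(4),'yaw %.4f'%s['tool_rot'][2],'swing yaw %.3f pos %.3f r %.4f'%(s['tool_rot'][2]-Y0,np.arctan2(d[1],d[0])-Y0,np.hypot(*d)),'gap %.3f'%s['finger_gap'],'F',F.mean(0).round(2),'sd',F.std(0)[:3].round(2))
E
python3 -c "
from h import *
chk(5)"
```

```text
t 4.40 tcp [ 0.4605 -0.0286  0.1409] yaw 0.5199 swing yaw -0.002 pos 0.010 r 0.1352 gap 0.154 F [-1.04  4.57  1.75 -0.66 -0.27 -0.32] sd [0.37 0.34 0.67]
```

Request:
servo_tool(
  motion=[
    [-1, [0.0001, 0.0034, 0], [0, 0, -0.179]],
    [-1, [0.0002, 0.0068, 0], [0, 0, -0.358]],
    [-1, [0.0007, 0.0135, 0], [0, 0, -0.716]],
    [-1, [0.0015, 0.0202, 0], [0, 0, -1.074]],
    [-1, [0.0027, 0.0268, 0], [0, 0, -1.432]],
  ],
)

```text
clock: 4.95
tcp_pos: [0.475, -0.0491, 0.141]
tool_rot: [-3.138, -0.001, 0.717]
force: [-1.7, 0.5, 2.2]
finger_gap: 0.156
```

```bash
python3 -c "
from h import *
chk(4)"
```

```text
t 5.10 tcp [ 0.4751 -0.0492  0.1409] yaw 0.7154 swing yaw 0.193 pos 0.197 r 0.1355 gap 0.152 F [-0.95 -1.77 -1.99  0.1  -0.31  0.46] sd [0.25 1.23 1.33]
```

Request:
servo_tool(
  motion=[
    [-1, [0.0002, 0.0068, 0], [0, 0, -0.358]],
    [-1, [0.0007, 0.0135, 0], [0, 0, -0.716]],
    [-1, [0.0015, 0.0202, 0], [0, 0, -1.074]],
    [-1, [0.0027, 0.0268, 0], [0, 0, -1.432]],
    [-1, [0.0042, 0.0334, 0], [0, 0, -1.79]],
  ],
)

```text
clock: 5.65
tcp_pos: [0.5002, -0.072, 0.1409]
tool_rot: [-3.139, 0.0, 0.969]
force: [-2.5, 0.1, 1.9]
finger_gap: 0.152
```

```bash
sed -i "s/^    print('t %.2f'%s\['clock'\],'tcp',s\['tcp_pos'\].round(4),'yaw/    Q=(F[:,5]-F[:,1]*.135)\/.135; print('Q %.2f +- %.2f'%(Q.mean(),Q.std())); print('t %.2f'%s['clock'],'tcp',s['tcp_pos'].round(4),'yaw/" h.py; python3 -c "
from h import *
chk(4)"
```

```text
Q 5.05 +- 3.09
t 5.80 tcp [ 0.5002 -0.072   0.1409] yaw 0.9667 swing yaw 0.445 pos 0.448 r 0.1358 gap 0.154 F [-2.2  -1.27 -2.44  0.28 -0.49  0.51] sd [0.65 1.15 1.76]
```

Request:
servo_tool(
  motion=[
    [-1, [0.0001, 0.0054, 0], [0, 0, -0.286]],
    [-1, [0.0004, 0.0108, 0], [0, 0, -0.573]],
    [-1, [0.001, 0.0161, 0], [0, 0, -0.859]],
    [-1, [0.0017, 0.0215, 0], [0, 0, -1.146]],
    [-1, [0.0017, 0.0215, 0], [0, 0, -1.146]],
  ],
)

```text
clock: 6.35
tcp_pos: [0.5196, -0.0834, 0.1409]
tool_rot: [-3.141, 0.0, 1.129]
force: [-3.1, -1.7, 4.8]
finger_gap: 0.151
```

```bash
python3 -c "
from h import *
chk(8)"
```

```text
Q 6.89 +- 0.73
t 6.70 tcp [ 0.5192 -0.0832  0.141 ] yaw 1.1291 swing yaw 0.607 pos 0.610 r 0.1361 gap 0.154 F [-3.75 -2.08 -3.13  0.37 -0.76  0.65] sd [0.65 0.57 0.86]
```

Request:
servo_tool(
  motion=[
    [-1, [0.0001, 0.0047, 0], [0, 0, -0.251]],
    [-1, [0.0003, 0.0094, 0], [0, 0, -0.501]],
    [-1, [0.0007, 0.0141, 0], [0, 0, -0.752]],
    [-1, [0.0013, 0.0188, 0], [0, 0, -1.003]],
    [-1, [0.0013, 0.0188, 0], [0, 0, -1.003]],
  ],
)

```text
clock: 7.25
tcp_pos: [0.5377, -0.0905, 0.141]
tool_rot: [3.141, 0.001, 1.27]
force: [-4.7, -3.3, 4.5]
finger_gap: 0.155
```

```bash
python3 -c "
from h import *
chk(8)"
```

```text
Q 6.90 +- 0.61
t 7.60 tcp [ 0.5369 -0.0903  0.1409] yaw 1.2685 swing yaw 0.747 pos 0.750 r 0.1363 gap 0.154 F [-4.71 -2.3  -3.11  0.43 -0.9   0.62] sd [0.47 0.73 0.93]
```

```bash
python3 -c "
from h import *
s=robot.read_state(); np.save('w3.npy',np.r_[s['tcp_pos'],s['tool_rot']])
im=viewer.grab_frame('wrist'); cv2.imwrite('pics/w3.png',im); cv2.imwrite('pics/w3c.png',cv2.resize(im[0:200,230:470],None,fx=3,fy=3,interpolation=cv2.INTER_CUBIC))"
```

```text
(no output)
```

View pics/w3c.png

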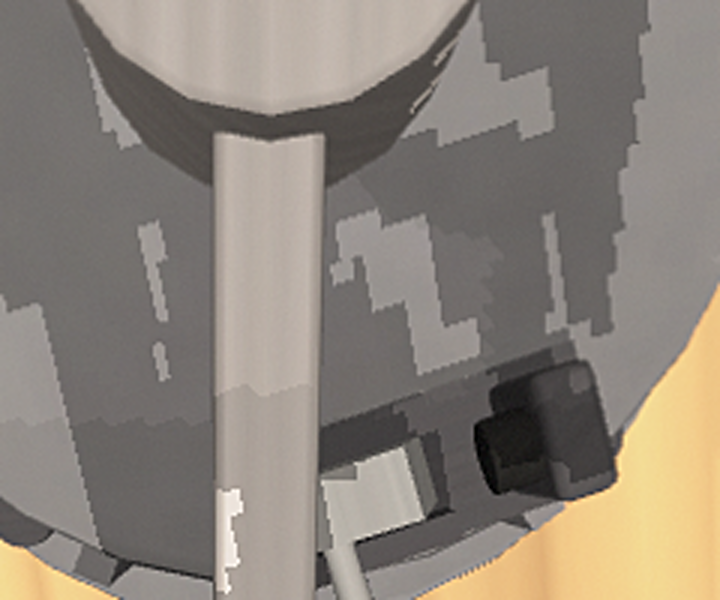

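The crop shows the pin nose from crop (322,505) to its far edge at (415,480), i.e. (368,160) in the full picture. The buffer face is at crop (480,460), i.e. (390,153).

Run:
```python
from h import *
v=np.load('w3.npy'); C=cam('wrist',dict(tcp_pos=v[:3],tool_rot=v[3:]))
for z in(.122,.128,.134):
  for n,p in(('start',(336,170)),('edge',(367,158)),('buf',(390,153))):
    q=onz(C,[p],z)[0][:2]-HUB; print(z,n,'r',np.hypot(*q).round(4),'swing',(np.arctan2(-q[1],-q[0])-Y0).round(3))
```

```text
0.122 start r 0.0725 swing 0.878
0.122 edge r 0.0705 swing 1.105
0.122 buf r 0.0731 swing 1.261
0.128 start r 0.0721 swing 0.874
0.128 edge r 0.0701 swing 1.094
0.128 buf r 0.0724 swing 1.247
0.134 start r 0.0717 swing 0.87
0.134 edge r 0.0697 swing 1.083
0.134 buf r 0.0718 swing 1.232
```

Request:
servo_tool(
  motion=[
    [-1, [0.0002, 0.0068, 0], [0, 0, -0.358]],
    [-1, [0.0007, 0.0135, 0], [0, 0, -0.716]],
    [-1, [0.0015, 0.0202, 0], [0, 0, -1.074]],
    [-1, [0.0027, 0.0268, 0], [0, 0, -1.432]],
    [-1, [0.0042, 0.0334, 0], [0, 0, -1.79]],
  ],
)

```text
clock: 8.2
tcp_pos: [0.5698, -0.0965, 0.1409]
tool_rot: [-3.14, 0.001, 1.52]
force: [-3.9, -3.6, 4.0]
finger_gap: 0.153
```

```bash
python3 -c "
from h import *
for i in range(3): viewer.grab_frame('top')
chk(8)"
```

```text
Q 7.91 +- 0.81
t 8.70 tcp [ 0.5698 -0.0965  0.1409] yaw 1.5179 swing yaw 0.996 pos 0.996 r 0.1366 gap 0.154 F [-5.31 -3.15 -2.91  0.59 -0.96  0.64] sd [0.35 0.81 0.71]
```

Request:
servo_tool(
  motion=[
    [-1, [0, 0.0014, 0], [0, 0, -0.072]],
    [-1, [0, 0.0027, 0], [0, 0, -0.143]],
    [-1, [0.0001, 0.0041, 0], [0, 0, -0.215]],
    [-1, [0.0001, 0.0054, 0], [0, 0, -0.286]],
    [-1, [0.0002, 0.0068, 0], [0, 0, -0.358]],
  ],
)

```text
clock: 9.25
tcp_pos: [0.5765, -0.0968, 0.141]
tool_rot: [-3.141, 0.001, 1.568]
force: [-3.9, -6.1, 3.2]
finger_gap: 0.151
```

```bash
python3 -c "
from h import *
chk(8)"
```

```text
Q 7.89 +- 0.66
t 9.60 tcp [ 0.5767 -0.0968  0.141 ] yaw 1.5678 swing yaw 1.046 pos 1.047 r 0.1368 gap 0.154 F [-5.66 -3.01 -2.26  0.57 -0.99  0.66] sd [0.39 0.58 0.67]
```

Request:
servo_tool(
  motion=[
    [-1, [0, 0.0007, 0], [0, 0, -0.036]],
    [-1, [0, 0.0014, 0], [0, 0, -0.072]],
    [-1, [0, 0.002, 0], [0, 0, -0.107]],
    [-1, [0, 0.0027, 0], [0, 0, -0.143]],
    [-1, [0, 0.0034, 0], [0, 0, -0.179]],
  ],
)

```text
clock: 10.15
tcp_pos: [0.5801, -0.0968, 0.1409]
tool_rot: [-3.141, 0.001, 1.593]
force: [-3.6, -5.3, 2.2]
finger_gap: 0.155
```

```bash
python3 -c "
from h import *
chk(8)"
```

```text
Q 7.30 +- 0.82
t 10.50 tcp [ 0.5803 -0.0968  0.1409] yaw 1.5930 swing yaw 1.071 pos 1.073 r 0.1368 gap 0.155 F [-5.49 -2.67 -1.88  0.51 -0.97  0.62] sd [0.41 0.57 0.31]
```

Request:
servo_tool(
  motion=[
    [-1, [0, 0.0007, 0], [0, 0, -0.036]],
    [-1, [0, 0.0014, 0], [0, 0, -0.072]],
    [-1, [0, 0.002, 0], [0, 0, -0.107]],
    [-1, [0, 0.0027, 0], [0, 0, -0.143]],
    [-1, [0, 0.0027, 0], [0, 0, -0.143]],
  ],
)

```text
clock: 11.05
tcp_pos: [0.5833, -0.0967, 0.1409]
tool_rot: [3.141, 0.001, 1.613]
force: [-1.8, -5.8, 1.5]
finger_gap: 0.154
```

```bash
python3 -c "
from h import *
chk(8)"
```

```text
Q 6.19 +- 0.32
t 11.40 tcp [ 0.5833 -0.0967  0.141 ] yaw 1.6131 swing yaw 1.091 pos 1.095 r 0.1369 gap 0.153 F [-5.23 -1.98 -1.33  0.4  -0.95  0.57] sd [0.44 0.34 0.5 ]
```

Request:
servo_tool(
  motion=[
    [-1, [0, 0.0005, 0], [0, 0, -0.027]],
    [-1, [0, 0.001, 0], [0, 0, -0.054]],
    [-1, [0, 0.0015, 0], [0, 0, -0.081]],
    [-1, [0, 0.002, 0], [0, 0, -0.107]],
    [-1, [0, 0.002, 0], [0, 0, -0.107]],
  ],
)

```text
clock: 11.95
tcp_pos: [0.5856, -0.0966, 0.1409]
tool_rot: [3.14, 0.001, 1.628]
force: [-0.6, -4.3, 1.2]
finger_gap: 0.158
```

```bash
python3 -c "
from h import *
chk(8)"
```

```text
Q 5.39 +- 0.55
t 12.30 tcp [ 0.5856 -0.0966  0.141 ] yaw 1.6282 swing yaw 1.106 pos 1.112 r 0.1369 gap 0.153 F [-5.02 -1.4  -1.32  0.34 -0.93  0.54] sd [0.69 0.51 0.39]
```

Request:
servo_tool(
  motion=[
    [-1, [0, 0.0005, 0], [0, 0, -0.027]],
    [-1, [0, 0.001, 0], [0, 0, -0.054]],
    [-1, [0, 0.0015, 0], [0, 0, -0.081]],
    [-1, [0, 0.002, 0], [0, 0, -0.107]],
    [-1, [0, 0.002, 0], [0, 0, -0.107]],
  ],
)

```text
clock: 12.85
tcp_pos: [0.5886, -0.0964, 0.1409]
tool_rot: [3.138, 0.002, 1.644]
force: [2.4, -4.2, -1.1]
finger_gap: 0.147
```

```bash
python3 -c "
from h import *
chk(8)"
```

```text
Q -0.41 +- 0.45
t 13.20 tcp [ 0.5887 -0.0964  0.1409] yaw 1.6445 swing yaw 1.122 pos 1.134 r 0.1369 gap 0.155 F [-5.33  1.42  0.52  0.08 -0.8   0.14] sd [0.46 0.39 0.32]
```

Request:
servo_tool(
  motion=[
    [-1, [0, 0.0004, 0], [0, 0, -0.02]],
    [-1, [0, 0.0008, 0], [0, 0, -0.04]],
    [-1, [0, 0.0012, 0], [0, 0, -0.065]],
    [-1, [0, 0.0015, 0], [0, 0, -0.08]],
    [-1, [0, 0.0015, 0], [0, 0, -0.08]],
  ],
)

```text
clock: 13.75
tcp_pos: [0.5897, -0.0964, 0.141]
tool_rot: [3.139, 0.002, 1.655]
force: [0.1, -5.0, 0.5]
finger_gap: 0.154
```

```bash
python3 -c "
from h import *
chk(8)"
```

```text
Q 2.75 +- 0.58
t 14.10 tcp [ 0.5897 -0.0964  0.1409] yaw 1.6547 swing yaw 1.133 pos 1.141 r 0.1370 gap 0.154 F [-5.13  0.25  0.01  0.2  -0.9   0.41] sd [0.46 0.44 0.64]
```

Request:
servo_tool(
  motion=[
    [-1, [0, 0.0004, 0], [0, 0, -0.02]],
    [-1, [0, 0.0008, 0], [0, 0, -0.04]],
    [-1, [0, 0.0012, 0], [0, 0, -0.065]],
    [-1, [0, 0.0015, 0], [0, 0, -0.08]],
    [-1, [0, 0.0015, 0], [0, 0, -0.08]],
  ],
)

```text
clock: 14.65
tcp_pos: [0.5904, -0.0963, 0.1409]
tool_rot: [3.141, 0.001, 1.665]
force: [-2.5, -4.4, 0.5]
finger_gap: 0.153
```

```bash
python3 -c "
from h import *
chk(8)"
```

```text
Q 6.77 +- 0.73
t 15.00 tcp [ 0.5904 -0.0963  0.1409] yaw 1.6653 swing yaw 1.143 pos 1.147 r 0.1369 gap 0.154 F [-4.86 -2.29 -1.13  0.41 -0.91  0.61] sd [0.55 0.65 0.59]
```

Request:
servo_tool(
  motion=[
    [-1, [0, 0.0004, 0], [0, 0, -0.02]],
    [-1, [0, 0.0008, 0], [0, 0, -0.04]],
    [-1, [0, 0.0012, 0], [0, 0, -0.065]],
    [-1, [0, 0.0015, 0], [0, 0, -0.08]],
    [-1, [0, 0.0015, 0], [0, 0, -0.08]],
  ],
)

```text
clock: 15.55
tcp_pos: [0.5916, -0.0962, 0.141]
tool_rot: [3.141, 0.001, 1.676]
force: [-2.3, -4.2, 0.6]
finger_gap: 0.154
```

```bash
python3 -c "
from h import *
chk(8)"
```

```text
Q 7.36 +- 0.49
t 15.90 tcp [ 0.5916 -0.0962  0.141 ] yaw 1.6763 swing yaw 1.154 pos 1.156 r 0.1370 gap 0.153 F [-4.97 -2.57 -1.39  0.52 -0.9   0.65] sd [0.58 0.46 0.45]
```

Load went to zero and came back to the plain spring level (~7.4 N), so the roller is past the pin and not yet on the buffer. Next I'll ease it back.

Request:
servo_tool(
  motion=[
    [-1, [0, -0.0004, 0], [0, 0, 0.02]],
    [-1, [0, -0.0008, 0], [0, 0, 0.04]],
    [-1, [0, -0.0012, 0], [0, 0, 0.065]],
    [-1, [0, -0.0015, 0], [0, 0, 0.08]],
    [-1, [0, -0.0015, 0], [0, 0, 0.08]],
  ],
)

```text
clock: 16.45
tcp_pos: [0.5904, -0.0963, 0.1409]
tool_rot: [3.141, 0.001, 1.665]
force: [-2.1, -5.5, 1.1]
finger_gap: 0.155
```

```bash
python3 -c "
from h import *
chk(8)"
```

```text
Q 6.55 +- 0.64
t 16.80 tcp [ 0.5904 -0.0963  0.1409] yaw 1.6652 swing yaw 1.143 pos 1.147 r 0.1369 gap 0.153 F [-5.29 -1.99 -1.2   0.43 -0.91  0.62] sd [0.44 0.47 0.58]
```

Request:
servo_tool(
  motion=[
    [-1, [0, -0.0003, 0], [0, 0, 0.015]],
    [-1, [0, -0.0006, 0], [0, 0, 0.03]],
    [-1, [0, -0.0008, 0], [0, 0, 0.042]],
    [-1, [0, -0.001, 0], [0, 0, 0.053]],
    [-1, [0, -0.001, 0], [0, 0, 0.053]],
  ],
)

```text
clock: 17.35
tcp_pos: [0.5899, -0.0963, 0.141]
tool_rot: [3.14, 0.001, 1.658]
force: [0.1, -6.6, -0.5]
finger_gap: 0.151
```

```bash
python3 -c "
from h import *
chk(8)"
```

```text
Q 4.30 +- 0.64
t 17.70 tcp [ 0.5899 -0.0963  0.1409] yaw 1.6582 swing yaw 1.136 pos 1.143 r 0.1369 gap 0.155 F [-5.62 -0.68 -0.4   0.28 -0.9   0.49] sd [0.5  0.62 0.42]
```

Request:
servo_tool(
  motion=[
    [-1, [0, -0.0002, 0], [0, 0, 0.01]],
    [-1, [0, -0.0004, 0], [0, 0, 0.02]],
    [-1, [0, -0.0007, 0], [0, 0, 0.035]],
    [-1, [0, -0.001, 0], [0, 0, 0.053]],
    [-1, [0, -0.001, 0], [0, 0, 0.053]],
  ],
)

```text
clock: 18.25
tcp_pos: [0.5894, -0.0964, 0.141]
tool_rot: [3.139, 0.002, 1.651]
force: [0.8, -4.4, -0.9]
finger_gap: 0.151
```

```bash
python3 -c "
from h import *
chk(10)"
```

```text
Q 1.65 +- 0.35
t 18.70 tcp [ 0.5894 -0.0964  0.1409] yaw 1.6514 swing yaw 1.129 pos 1.139 r 0.1370 gap 0.152 F [-4.97  0.64  0.24  0.12 -0.85  0.31] sd [0.38 0.38 0.44]
```

Request:
servo_tool(
  motion=[
    [-1, [0, -0.0001, 0], [0, 0, 0.005]],
    [-1, [0, -0.0002, 0], [0, 0, 0.01]],
    [-1, [0, -0.0004, 0], [0, 0, 0.02]],
    [-1, [0, -0.0005, 0], [0, 0, 0.027]],
    [-1, [0, -0.0005, 0], [0, 0, 0.027]],
  ],
)

```text
clock: 19.25
tcp_pos: [0.5891, -0.0964, 0.1409]
tool_rot: [3.138, 0.002, 1.648]
force: [1.6, -3.6, 0.1]
finger_gap: 0.152
```

```bash
python3 -c "
from h import *
chk(12)"
```

```text
Q -0.34 +- 0.43
t 19.80 tcp [ 0.5891 -0.0964  0.141 ] yaw 1.6482 swing yaw 1.126 pos 1.138 r 0.1369 gap 0.153 F [-4.82  1.42  0.48  0.08 -0.8   0.15] sd [0.69 0.43 0.62]
```

Request:
servo_tool(
  motion=[
    [-1, [0, 0, 0], [0, 0, 0]],
    [-1, [0, 0, 0], [0, 0, 0]],
    [-1, [0, 0, 0], [0, 0, 0]],
    [-1, [0, 0, 0], [0, 0, 0]],
    [-1, [0, 0, 0], [0, 0, 0]],
  ],
  grip_force=4,
)

```text
clock: 20.35
tcp_pos: [0.5891, -0.0964, 0.1409]
tool_rot: [3.138, 0.002, 1.648]
force: [2.0, -5.0, -1.9]
finger_gap: 0.154
```

```bash
python3 -c "
from h import *
chk(8)"
```

```text
Q -0.53 +- 0.35
t 20.70 tcp [ 0.5891 -0.0964  0.141 ] yaw 1.6485 swing yaw 1.126 pos 1.138 r 0.1369 gap 0.151 F [-4.85  1.25  1.22 -0.16 -0.9   0.1 ] sd [0.41 0.44 0.54]
```

Request:
servo_tool(
  motion=[
    [-0.68, [0, 0, 0], [0, 0, 0]],
    [-0.66, [0, 0, 0], [0, 0, 0]],
    [-0.64, [0, 0, 0], [0, 0, 0]],
    [-0.62, [0, 0, 0], [0, 0, 0]],
    [-0.6, [0, 0, 0], [0, 0, 0]],
  ],
)

```text
clock: 21.25
tcp_pos: [0.5876, -0.0955, 0.1408]
tool_rot: [-3.141, -0.001, 1.648]
force: [0.8, -0.9, 0.7]
finger_gap: 0.197
```

```bash
python3 -c "
from h import *
chk(6)"
```

```text
Q 0.44 +- 0.46
t 21.50 tcp [ 0.5878 -0.0958  0.1409] yaw 1.6480 swing yaw 1.126 pos 1.128 r 0.1362 gap 0.200 F [-0.1  -0.43 -0.12  0.04 -0.07  0.  ] sd [0.54 0.53 0.45]
```

Request:
servo_tool(
  motion=[
    [-0.5, [0, 0, 0], [0, 0, 0]],
    [-0.46, [0, 0, 0], [0, 0, 0]],
    [-0.46, [0, 0, 0], [0, 0, 0]],
    [-0.46, [0, 0, -0.005], [0, 0, 0]],
    [-0.46, [0, 0, -0.015], [0, 0, 0]],
  ],
)

```text
clock: 22.05
tcp_pos: [0.5874, -0.0958, 0.1558]
tool_rot: [-3.14, -0.001, 1.648]
force: [-0.1, 0.6, 0.4]
finger_gap: 0.269
```

Request:
servo_tool(
  motion=[
    [-0.46, [0, 0, -0.02], [0, 0, 0]],
    [-0.46, [0, 0, -0.04], [0, 0, 0]],
    [-0.46, [0, 0, -0.07], [0, 0, 0]],
    [-0.46, [0, 0, -0.1], [0, 0, 0]],
    [-0.46, [0, 0, -0.12], [0, 0, 0]],
  ],
)

```text
clock: 22.55
tcp_pos: [0.5885, -0.0959, 0.2795]
tool_rot: [3.137, 0.001, 1.648]
force: [0.3, 0.1, -1.0]
finger_gap: 0.271
```

```bash
python3 -c "
from h import *
chk(3)
cv2.imwrite('pics/w4.png',viewer.grab_frame('wrist'))
cv2.imwrite('pics/t4.png',viewer.grab_frame('top'))"
```

```text
Q -0.81 +- 0.56
t 22.65 tcp [ 0.5894 -0.0961  0.2802] yaw 1.6481 swing yaw 1.126 pos 1.140 r 0.1367 gap 0.266 F [-0.66  0.94 -0.31  0.01 -0.1   0.02] sd [0.56 0.49 1.44]
```

View pics/w4.png

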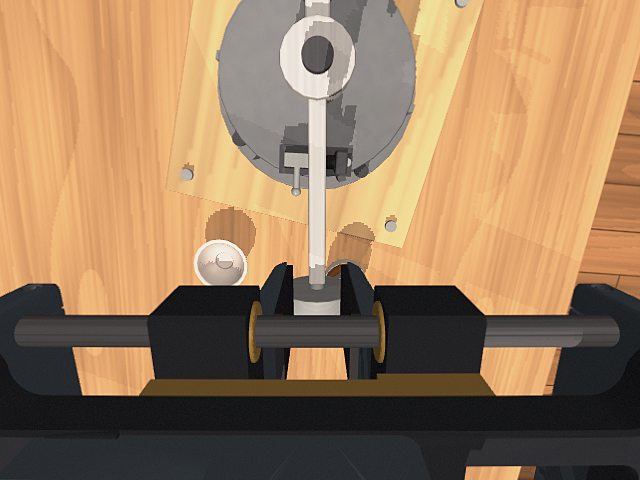

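View pics/t4.png

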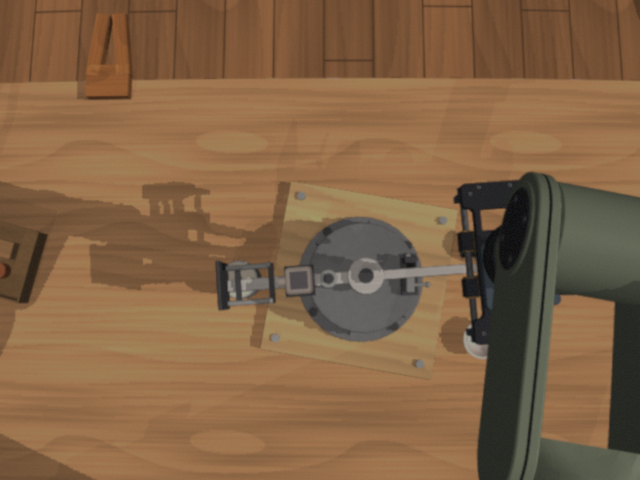

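The bar stands free in the wound position, between pin and buffer at (317,160). The gripper is clear above it, so I'll hand in.

```bash
python3 -c "
from rig import ticket
print(ticket.job_done())"
```

```text
the job is handed in; nothing more can be done
None
```

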